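# Park the profile in its bay behind the stop post

## Task

Push the length of slotted aluminium profile across the bench top into the blue three-sided bay. The steel stop post in front of the mouth blocks a straight push, so angle the profile past it: push one end in beside and behind the post, then the other end, until the whole profile lies inside the bay, along the back wall with at most a few millimetres of gap. Only push it, gently, with the fingertips or the outside of the fingers: do not grip, lift or tip it, do not ram it hard against anything, and leave the vials, the lens tube and the slide box near the bay where they stand.

Things in the scene. Friction and masses are not known exactly. Their poses are not given: they have to be found in the camera images.
- dock: Blue bay fixed to the bench: back and two end walls, 28 mm high, 8 thick, no floor, open to its -x. Origin: on the bench top, middle of the back wall's inner face (plane x = 0). +x: pushing direction, into the back wall; +y: along it to the post's end. End walls' inner faces at y = +-88 mm, reaching to x = -36. A 4 mm high screw foot outside each end, to y = +-115. Bench front edge about x = -155.
- post: Steel stop post with a red band, fixed to the bench: shaft 14 mm in diameter, 45 mm high, on a 20 mm foot 5 mm high. Origin: centre of its underside. It stands in front of the bay's mouth, about 62 mm in front of the back wall (bay x = -62) and 46 mm to the +y side of the bay's middle.
- rail_mid (a point): Centre of the loose straight length of slotted aluminium profile: 150 mm long, 25 mm wide, 25 mm high, about 0.15 to 0.31 kg, lying flat on the bench top; this point is half-way up (12.5 mm). Axes: y along its length towards rail_post_end, z up. It starts in front of the bay, roughly parallel to the back wall, shifted to the bay's -y side.
- rail_post_end (a point): Centre of the profile's end face on the side of the stop post (the end that starts nearer the bay's +y end), 75 mm from rail_mid, 12.5 mm above the bench top. Same axes as rail_mid.
- rail_tail_end (a point): Centre of the profile's other end face, 75 mm from rail_mid, 12.5 mm above the bench top. Same axes as rail_mid.
- vial_0: Clear vial with a white cap, 27 mm across, 57 mm high, standing loose about 140 mm from the bay's middle, beyond its +y end. Origin: centre of its underside. Leave alone.
- lens_tube_0: Black lens tube, 30 mm across, 25 mm high, standing loose beyond the bay's +y end, nearer the front edge than the vial. Origin: centre of its underside. Leave alone.
- vial_6: Small vial with a black cap, 22 mm across, 52 mm high, standing loose about 138 mm from the bay's middle, beyond its -y end. Origin: centre of its underside. Leave alone.
- slide_box: Pale box for microscope slides, 34 x 82 x 33 mm, long along its own y, lying loose to the +y side of the work, near the front edge. Origin: centre of its underside. Leave alone.
- rail: The same profile as a whole, origin at the centre of its underside, axes as rail_mid.

How it is judged:
At the end, for the whole second after the job is handed in: The profile lies flat and at rest on the bench top inside the bay, between the end walls, with both ends within 8 mm of touching the back wall (end-face centres within 20.5 mm of it) (x of rail_post_end in the frame of dock between -0.0205 and 0 m and x of rail_tail_end in the frame of dock between -0.0205 and 0 m and y of rail_mid in the frame of dock between -0.03 and 0.03 m and height (world z) of rail_mid below 0.018 m and angle between rail_mid's own z axis and vertical below 0.1 rad and linear speed of rail below 0.01 m/s).
It fails at once if the profile is lifted more than 8 mm off the bench top (height (world z) of rail_mid above 0.0205 m).
It fails at once if the profile is tipped by more than 15 degrees (angle between rail_mid's own z axis and vertical above 0.26 rad).
It fails at once if the fingers press on the profile with more than 40 N (gripped or rammed) (contact force between the fingers and rail above 40 N).
It fails at once if a vial, the lens tube or the slide box near the bay is moved more than 15 mm or tipped over (distance of any of vial_0, lens_tube_0, vial_6, slide_box from where it was at the start of the episode above 0.015 m or angle between any of vial_0, lens_tube_0, vial_6, slide_box's own z axis and vertical above 0.5 rad).
It also fails if it takes over 64 s, if anything falls off the work surface, if the arm or the gripper's body presses on something with over 40 N, if the wrist force passes 120 N, or if a joint passes its speed limit or range.

## Robot

A 6-joint arm with a two-finger parallel gripper is mounted at the origin on a cart in front of the work surface, level with it; the furniture and walls round the work are solid. World frame = base frame: x ahead of the robot, y to its left, z up, the work surface at z = 0. Lengths are in m, angles in rad, forces in N, time in s.
With the tool pointing down it reaches from about 0.25 to 0.725 m from the base axis. Payload 4 kg.
Tool frame: the origin (TCP) lies at the very end of the fingers, on their centre line; the grasp point (between the pads) lies behind it (env.grip_point_offset is the z of the grasp point in the tool frame, in m); z points along the fingers, y is the line along which they close (so a half turn about z gives the same grasp; the last joint's range is limited). The gripper opens to 85 mm and grips with 20 to 120 N. Pads are 22 mm wide; open, the fingers measure 114 mm over their backs; the gripper's body (76 mm by 85 mm) begins 54 mm behind the grasp point. The pads swing forward as they close: fully open they stand 13 mm farther back than shut.
Start: joints at [-1.22, 0.241, 0.005, 1.335, 0, 1.571], TCP at [0.172, -0.47, 0.231] pointing down, gripper open.
Joint ranges: [-2.72, 2.72], [-1.05, 1.87], [-1.09, 1.28], [-1.99, 2.15], [-1.42, 1.44], [-3.14, 3.14]. Speed limits (rad/s): [2.79, 2.79, 3.14, 3.14, 3.14, 3.14].

## Interface

Orientations are given as a unit quaternion [w, x, y, z].
In Python, from rig import env gives the robot as it stands. The module is installed in compiled form; this text tells all that it offers.
- The arm moves only by the tool move_arm, never from a script. Its argument "motion" is a list of rows, each a list of 5 numbers: the finger opening in m, from 0 to 0.0854, then the shift along the world's x, y, z in m, then the turn about the world's z in rad. A call has 1 to 12 rows; each row shifts and turns the commanded pose from where the row before left it; what a row does not reach is not made up. A row lasts 1/8 s, in which the tool goes at most 62.5 mm and 10.7 degrees, less where a joint would pass 70% of its speed; a pose out of reach is approached as far as the arm can. A call is refused whole if a number of a shift passes 0.0625 or a number of a turn 0.188, either way. A call with a gripper value outside its range is refused whole. The fingers move at their own pace and stop on an object; "force" is the grip in N (left out, the last holds). Time passes only in rows, so rows that do not move let the fingers close. It gives the time, the measured TCP pose, the force, the opening and the grip force at its end, in the units of the state.
- env.state(): the state, without advancing time (a new reading comes with each control period).
- env.capture(name): name is "side" or "top" or "wrist"; returns a dict with "image" (400x640x3 uint8, red, green, blue), "depth" (400x640 float32, m along the optical axis (not along the pixel's ray), 0 where there is no reading), "fx", "fy", "cx", "cy" (pixels), "world_to_cam" (4x4, takes a point from world to camera coordinates); the wrist camera has in their place "mount" (4x4, takes a point from camera to tool coordinates, whose origin is the TCP and whose axes are the flange's). Camera axes: x right, y up, looking along -z (the intrinsics and any distortion apply to the point x, -y, -z); pixel columns grow to the right and rows downward; lengths in m; the calibration is good to about 2 mm. The wrist camera is an equidistant fisheye: a pixel r from the principal point sees the ray r / f radians off the axis. A picture is of the moment at which its call begins: read the wrist's pose just before it.
- env.sign_off(): hands the job in; it is judged then, once.
Trained networks look in a picture, given as the dict that the camera call returned (one of the last four; its "shot" number tells which), for a name from the list of things; names that differ only in an ending like _2 or _b are one class to them, and where a whole thing is asked for, a point or a joint stands for the part that bears it (a point fixed in the world has none). Each returns a list of dicts, best first, with "score" (0 to 1); they miss things now and then, are a little off and sometimes report something else, mostly with a low value. They report only what shows in the picture. A call takes as long as a camera call.
- env.recognise(label, picture): "xy" ([column, row] in pixels, amid what is visible of it).
- env.trace(label, picture): "region" (400x640 bool, what is visible of it) and "xy" ([column, row] in pixels, amid what is visible of it).
- env.tip_of(label, picture): "xy" ([column, row] in pixels: a listed point, or the origin of a listed thing).
The state is a dict: "time": time; "joint_pos": joint angles; "qvel": joint speeds; "tau": joint torques, N m; "tcp_pos": TCP position; "tool_rot": TCP orientation; "contact_force": force on the tool from outside, world axes, zero at the start; "torque": the same for the moment, N m; "width": finger opening in m; "gripper_force": force on a finger pad.
Only numpy, scipy, OpenCV 4.12 (cv2) and the standard library are available. Lean on these libraries where they do the work, as an engineer would, in place of code of your own. Each camera call takes 0.05 s, during which the arm holds its last target. There are 200 camera calls.

## Working session

There is one attempt and no reset: what is moved stays moved. The work goes in short steps, Python scripts to look and compute and a tool call to move; the robot and the scene stay as the last step left them, time stands still between calls to the robot, and variables do not carry over. Pictures are saved under pics/ and viewed, at most 10 in all, crops included, and the job is handed in when it is done.

Besides the shell and the picture viewer there is one more tool, called after "Emit:" as name(argument=value, ...), one argument or row to a line, values as JSON. move_arm: Moves the arm, as the interface text tells. Its arguments: {"type":"object","properties":{"motion":{"type":"array","items":{"type":"array","items":{"type":"number"}}},"force":{"type":"number"}},"required":["motion"]}

```bash
mkdir -p pics
cat > h.py <<'E'
import numpy as np, cv2
from rig import env
def ray(p,uv):
    d=np.array([(uv[0]-p['cx'])/p['fx'],-(uv[1]-p['cy'])/p['fy'],-1.0])
    T=np.linalg.inv(p['world_to_cam']); return T[:3,3],T[:3,:3]@d
def onz(p,uv,z):
    o,d=ray(p,uv); return o+d*(z-o[2])/d[2]
def px(p,X):
    c=p['world_to_cam']@np.r_[X,1]; return [p['cx']+p['fx']*c[0]/-c[2], p['cy']-p['fy']*c[1]/-c[2]]
E
python3 - <<'E'
from h import *
s=env.state();print(s['time'],s['tcp_pos'],s['tool_rot'],s['width'],env.grip_point_offset)
for c in ['top','side']:
    p=env.capture(c);cv2.imwrite(f'pics/{c}0.png',p['image'][:,:,::-1])
    print(c,np.linalg.inv(p['world_to_cam'])[:3,3].round(3))
    for l,z in [('dock',0),('post',0),('rail_mid',.0125),('rail_post_end',.0125),('rail_tail_end',.0125),('vial_0',0),('lens_tube_0',0),('vial_6',0),('slide_box',0)]:
        r=env.tip_of(l,p)
        for q in r[:2]: print(l,round(q['score'],2),np.round(q['xy'],1),onz(p,q['xy'],z).round(4))
E
```

```text
0.0 [ 0.17160919 -0.46893943  0.23040738] [-1.05190188e-03  9.84656911e-01  1.74498218e-01 -1.79368792e-04] 0.08513928401819337 -0.0187
top [0.334 0.341 0.865]
dock 0.96 [351.1 177.2] [0.5863 0.267  0.    ]
dock 0.18 [243.5 177. ] [0.5827 0.4732 0.    ]
rail_mid 0.59 [348.4 236.5] [0.4694 0.2732 0.0125]
rail_post_end 0.24 [244.7 176. ] [0.5811 0.4691 0.0125]
rail_tail_end 0.9 [384.9 260.8] [0.4262 0.207  0.0125]
vial_0 0.56 [281.  151.5] [0.6356 0.403  0.    ]
vial_0 0.47 [407.1 215.8] [0.5128 0.1617 0.    ]
lens_tube_0 0.63 [268. 171.] [0.5956 0.4267 0.    ]
vial_6 0.56 [281.  151.5] [0.6356 0.403  0.    ]
vial_6 0.47 [407.1 215.8] [0.5128 0.1617 0.    ]
slide_box 0.92 [240.8 176.3] [0.584  0.4784 0.    ]
side [ 0.192 -0.354  0.434]
dock 0.67 [305.2 215.1] [0.5156 0.3619 0.    ]
post 0.68 [322.6 215. ] [0.5542 0.3429 0.    ]
rail_mid 0.57 [302.4 231.4] [0.4693 0.2764 0.0125]
rail_mid 0.39 [307.3 216.3] [0.5082 0.3337 0.0125]
rail_post_end 0.72 [304.7 216.5] [0.5023 0.3356 0.0125]
rail_tail_end 0.94 [302.2 249.9] [0.4392 0.2112 0.0125]
vial_0 0.61 [338.3 199.3] [0.6319 0.4013 0.    ]
lens_tube_0 0.42 [322.2 199.7] [0.5922 0.4187 0.    ]
vial_6 0.61 [338.3 199.3] [0.6319 0.4013 0.    ]
slide_box 0.67 [309.4 196. ] [0.5713 0.4547 0.    ]
```

Run:
```python
import cv2
a=cv2.imread('pics/top0.png')[110:310,200:460];b=cv2.imread('pics/side0.png')[150:290,230:430]
cv2.imwrite('pics/t0.png',cv2.resize(a,None,fx=3,fy=3,interpolation=2))
cv2.imwrite('pics/s0.png',cv2.resize(b,None,fx=4,fy=4,interpolation=2))
```

```text
(no output)
```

View pics/t0.png

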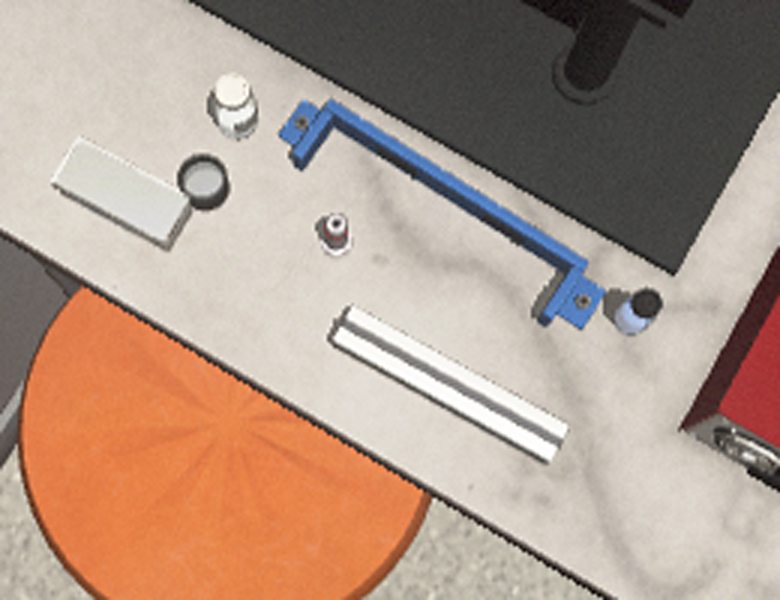

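View pics/s0.png

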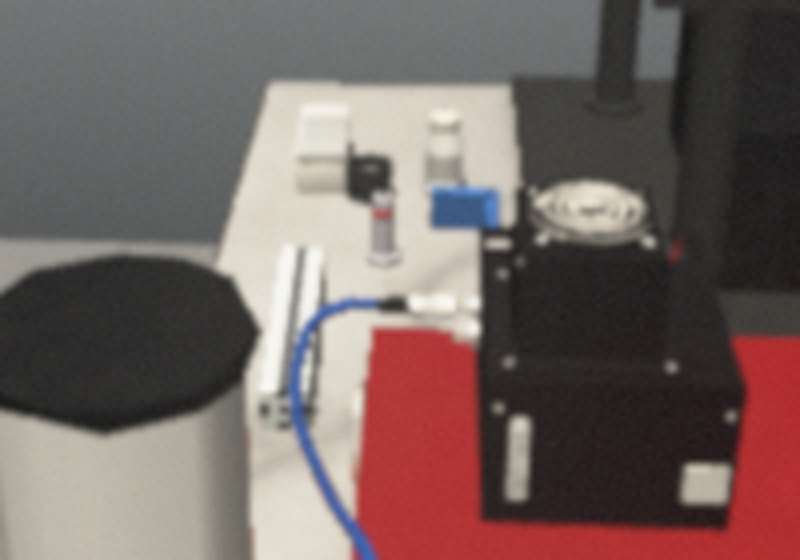

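The top view shows the bay with its back wall running from (243,145) to (393,198) in full-image pixels. The post is at (312,190), and the rail runs from about (315,220) to (386,260). I'll fit the poses now.

```bash
cat >> h.py <<'E'
def pts(p):
    v,u=np.mgrid[0:400,0:640]; d=p['depth'].astype(float)
    c=np.stack([(u-p['cx'])/p['fx']*d,-(v-p['cy'])/p['fy']*d,-d,np.ones_like(d)],-1)
    return (c@np.linalg.inv(p['world_to_cam']).T)[...,:3]
def dockframe():
    return np.load('dock.npz')
def rail(p,c0=None):
    """rail pose in dock frame from top camera: best trace region, points at z~25mm"""
    r=env.trace('rail',p)
    if not r: return None
    P=pts(p)[r[0]['region']]; P=P[(P[:,2]>.017)&(P[:,2]<.033)]
    hull=P[:,:2].astype(np.float32)*1000
    (c,wh,a)=cv2.minAreaRect(hull); return r[0]['score'],np.array(c)/1000,wh,a,P
E
python3 - <<'E'
from h import *
p=env.capture('top');P=pts(p);im=p['image'].astype(int)
hsv=cv2.cvtColor(p['image'],cv2.COLOR_RGB2HSV)
R=env.trace('dock',p)[0]['region']
Q=P[R];Q=Q[(Q[:,2]>.02)&(Q[:,2]<.035)]
rect=cv2.minAreaRect((Q[:,:2]*1000).astype(np.float32));print('dock rect',rect,len(Q),np.median(Q[:,2]))
# back wall line: iterative fit
from numpy.linalg import svd
x=Q[:,:2]
c=x.mean(0);
for k in range(15):
    v=svd(x-c)[2] if 0 else np.linalg.svd(x-c,full_matrices=False)[2]
    d=(Q[:,:2]-c)@v[1]; m=abs(d)<max(.006,.03*.8**k); x=Q[m][:,:2]; c=x.mean(0)
t=v[0]*np.sign(v[0][1]); n=np.array([t[1],-t[0]])
s=(Q[:,:2]-c)@t; d=(Q[:,:2]-c)@n
print('t',t,'n',n,'s',s.min(),s.max(),'back d',np.percentile(d[m],[2,98]))
mid=(s.min()+s.max())/2
O=c+t*mid-n*.004; np.savez('dock.npz',O=O,t=t,n=n); print('O',O,'yaw',np.arctan2(n[1],n[0]))
D=lambda w:np.array([(w[:2]-O)@n,(w[:2]-O)@t])*1000
r=rail(p);print(r[0],r[1],D(r[1]),r[2],r[3])
X=r[4][:,:2];w=np.linalg.svd(X-X.mean(0),full_matrices=False)[2][0];w*=np.sign(w[1]);print('rail dir angle rel',np.degrees(np.arctan2(w@n,w@t)),D(X.mean(0)),len(X))
for l in ['post','vial_0','vial_6','lens_tube_0','slide_box']:
    for q in env.trace(l,p)[:2]:
        A=P[q['region']];A=A[A[:,2]>.012]
        print(l,round(q['score'],2),np.round(q['xy']),A.mean(0).round(3) if len(A) else None,D(A.mean(0)).round(1) if len(A) else None)
print('post?',D(onz(p,[312,185],.045)), 'edge', [D(onz(p,q,0)).round(0) for q in ([343.,275.],[400,307])])
E
```

```text
dock rect ((576.5604858398438, 278.8328857421875), (192.3119354248047, 44.63209533691406), 57.38455581665039) 616 0.02645608991290671
t [0.53606796 0.84417483] n [ 0.84417483 -0.53606796] s -0.09318363560389974 0.09919858080245181 back d [-0.0037384   0.00427407]
O [0.58708314 0.27216404] yaw -0.5657723384019415
0.61 [0.46700668 0.27185513] [-101.19992926  -64.62990879] (149.8402862548828, 26.087827682495117) 61.8487663269043
rail dir angle rel -4.041782690234513 [-101.57239937  -65.1954059 ] 1175
post 0.67 [351. 173.] [0.583 0.274 0.034] [-4.5 -0.7]
vial_0 0.69 [279. 148.] [0.631 0.406 0.051] [-34.6 136.4]
vial_0 0.53 [410. 212.] [0.508 0.162 0.049] [  -8.2 -135.4]
vial_6 0.69 [279. 148.] [0.631 0.406 0.051] [-34.6 136.4]
vial_6 0.53 [410. 212.] [0.508 0.162 0.049] [  -8.2 -135.4]
lens_tube_0 0.68 [268. 172.] [0.593 0.426 0.022] [-77.5 132.8]
lens_tube_0 0.6 [243. 176.] [0.58  0.474 0.033] [-114.2  167. ]
slide_box 0.71 [241. 173.] [0.581 0.475 0.032] [-114.   167.3]
post? [-62.52538934  42.59447406] edge [array([-163.,  -92.]), array([-154., -208.])]
```

Run:
```python
from h import *
for c in ['top','side']:
    p=env.capture(c);P=pts(p).reshape(-1,3);P=P[p['depth'].reshape(-1)>0]
    H=np.full((9,15),np.nan)
    for i in range(9):
        for j in range(15):
            m=(P[:,0]>.0+.1*i)&(P[:,0]<.1+.1*i)&(P[:,1]>-.8+.1*j)&(P[:,1]<-.7+.1*j)
            if m.sum()>3:H[i,j]=np.percentile(P[m,2],98)
    print(c,'cols y=-.8..;rows x=0..');print((H*100).round(0))
D=np.load('dock.npz');W=lambda x,y:D['O']+D['n']*x/1000+D['t']*y/1000
print(W(-140,-5),W(-180,0))
```

```text
top cols y=-.8..;rows x=0..
[[ nan  nan  nan -71. -70. -74. -65.  nan  nan -59. -74. -74. -74. -74.
  -74.]
 [ nan  nan  nan  nan -74. -74.   0.  -0. -49. -52. -74. -74. -74. -74.
  -74.]
 [ nan  nan  nan  nan  nan   3.   3.   3.   0. -74. -74. -74. -74. -74.
  -74.]
 [ nan  nan  nan  nan  nan   3.   3.  10.  12.   0.   0. -27. -27. -26.
  -74.]
 [ nan  nan  nan  nan  nan   3.   3.  21.  21.  10.   3.   3.   0. -27.
   44.]
 [ nan  nan  nan  nan  nan   2.  10.  16.  16.   5.   3.   3.   3.  51.
   51.]
 [ nan  nan  nan  nan  -0.   1.   0.  10.  10.  29.  29.  28.   6.  48.
   34.]
 [ nan  nan  nan  nan   0.   0.   0.   5.  29.  29.  29.  29.  27.  33.
   34.]
 [ nan  nan  nan  nan  -9.  nan   0.  13.   2.  nan  nan   8.  21.  21.
   nan]]
side cols y=-.8..;rows x=0..
[[ nan  nan  nan  nan  nan  nan  nan  32.  26.   0.  nan  nan  nan  nan
  -75.]
 [ nan  nan  nan  nan  nan  nan  nan  44.   0.   0.  nan  nan  nan -75.
  -75.]
 [ nan  nan  nan  nan  nan  37.  nan   3.   0.  nan  nan  nan  nan -75.
  -75.]
 [ nan  nan  nan  nan  nan  nan   3.  10.  13.   0.  nan -28. -28. -28.
  -75.]
 [ nan  nan  nan  nan  nan  nan   3.  20.  21.  10.   3.   3.   0.  nan
   48.]
 [ nan  nan  nan  nan  nan   0.  10.  16.  17.  nan   0.   4.   3.  48.
   47.]
 [ nan  nan  nan  nan  nan   0.   0.  10.  10.  29.  29.  21.   6.  48.
   42.]
 [ nan  nan  nan  nan  nan   0.   0.   5.  29.  29.  33.  32.  48.  47.
   42.]
 [ nan  nan  nan  nan  nan   0.   0.  20.  29.  29.  33.  30.  48.  42.
   nan]]
[0.46621832 0.34299268] [0.43513167 0.36865627]
```

Emit:
move_arm(
  motion=[
    [0,0,0.02,0.03,0],
    [0,0,0.02,0.03,0.18],
    [0,0,0,0,0.18],
  ],
)

```text
time: 1.88
tcp_pos: [0.1723, -0.4298, 0.2943]
tool_rot: [0.003, 0.936, 0.351, 0.0]
contact_force: [0.8, -0.7, -0.8]
width: 0.0318
gripper_force: 0.0
```

```bash
python3 -c "
from h import *
s=env.state();print(s['joint_pos'],s['tcp_pos'],s['tool_rot'],s['width'])"
```

```text
[-1.18953576e+00  1.43451928e-01  4.69835833e-02  1.46891791e+00
  1.10456929e-04  1.23466457e+00] [ 0.17233305 -0.42980202  0.29430258] [2.70310024e-03 9.36351858e-01 3.51052528e-01 1.16246524e-04] 0.03176543834876685
```

Emit:
move_arm(
  motion=[
    [0,0.04,0.045,0,0.186],
    [0,0.04,0.045,0,0.186],
    [0,0.04,0.045,0,0.186],
    [0,0.01,0.055,0,0.186],
    [0,0.01,0.055,0,0.186],
    [0,0.01,0.055,0,0.186],
    [0,0.01,0.055,0,0.186],
    [0,0.01,0.055,0,0.186],
    [0,0.01,0.055,0,0.186],
    [0,0.01,0.055,0,0.183],
    [0,0.01,0.055,0,0],
    [0,0.01,0.05,0,0],
  ],
)

```text
time: 3.38
tcp_pos: [0.3818, 0.1976, 0.2915]
tool_rot: [0.0, 0.282, 0.959, 0.0]
contact_force: [0.5, -1.1, 0.8]
width: 0.0001
gripper_force: 0.0
```

Emit:
move_arm(
  motion=[
    [0,0.026,0.0485,-0.03,0],
    [0,0.026,0.0485,-0.03,0],
    [0,0.0266,0.0485,-0.03,0],
    [0,0,0,-0.055,0],
    [0,0,0,-0.055,0],
    [0,0,0,-0.05,0],
    [0,0,0,-0.02,0],
    [0,0,0,-0.01,0],
    [0,0,0,0,0],
  ],
)

```text
time: 4.5
tcp_pos: [0.4601, 0.3404, 0.0116]
tool_rot: [-0.0, 0.283, 0.959, -0.0]
contact_force: [-0.9, 0.1, -0.1]
width: -0.0001
gripper_force: 0.0
```

```bash
cat >> h.py <<'E'
Z=np.load('dock.npz');O,n,t=Z['O'],Z['n'],Z['t']
D=lambda w:np.array([(w[:2]-O)@n,(w[:2]-O)@t])*1000
def look(name=None):
    p=env.capture('top');r=rail(p);s=env.state()
    q=s['tool_rot'];print('t',round(s['time'],2),'tcp dock',D(s['tcp_pos']).round(1),'z',round(s['tcp_pos'][2],4),'yaw',round(2*np.arctan2(q[2],q[1]),3),'F',np.round(s['contact_force'],1))
    if r:
        w=r[2];a=np.radians(r[3]);e=np.array([np.cos(a),np.sin(a)])
        if w[0]<w[1]: e=np.array([-e[1],e[0]])
        e*=np.sign(e@t); c=r[1]
        print('rail score',round(r[0],2),'wh',np.round(w,1),'mid',D(c).round(1),'tilt',np.degrees(np.arctan2(e@n,e@t)).round(1),'post_end',D(c+.075*e).round(1),'tail',D(c-.075*e).round(1))
    for q in ('rail_mid','rail_post_end','rail_tail_end'):
        k=env.tip_of(q,p)
        if k: print(q,round(k[0]['score'],2),D(onz(p,k[0]['xy'],.0125)).round(1))
    if name: cv2.imwrite(f'pics/{name}.png',cv2.resize(p['image'][110:310,200:460,::-1],None,fx=3,fy=3))
def mv(x,y):
    d=n*x+t*y; print('world shift',d.round(1))
E
python3 -c "
from h import *
look('a1')"
```

```text
t 4.6 tcp dock [-143.3   -9.4] z 0.013 yaw 2.568 F [-0.   0.6  0.3]
rail score 0.26 wh [81.  32.7] mid [-113.5  168.7] tilt -4.4 post_end [-119.3  243.5] tail [-107.8   93.9]
```

View pics/a1.png

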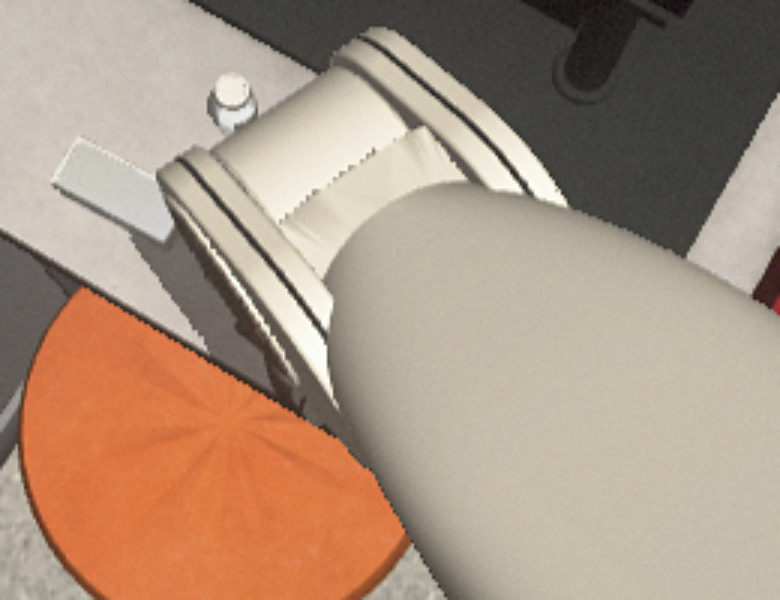

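Emit:
move_arm(
  motion=[
    [0,0.0068,-0.0043,-0.002,0],
    [0,0.0068,-0.0043,0,0],
    [0,0.0049,-0.0031,0,-0.06],
    [0,0.0049,-0.0031,0,-0.06],
    [0,0.0049,-0.0031,0,-0.06],
    [0,0.0049,-0.0031,0,-0.06],
    [0,0.0049,-0.0031,0,-0.06],
    [0,0.0049,-0.0031,0,-0.06],
    [0,0.0049,-0.0031,0,-0.06],
    [0,0.0049,-0.0031,0,-0.06],
    [0,0.0049,-0.0031,0,-0.06],
    [0,0.0049,-0.0031,0,-0.06],
  ],
)

```text
time: 6.25
tcp_pos: [0.523, 0.3003, 0.0096]
tool_rot: [-0.0, 0.555, 0.832, -0.0]
contact_force: [-1.2, 0.4, -1.1]
width: 0.0003
gripper_force: 0.3
```

```bash
python3 -c "
from h import *
look()
p=env.capture('side')
for q in ('rail_mid','rail_post_end','rail_tail_end'):
    for k in env.tip_of(q,p)[:2]: print(q,round(k['score'],2),D(onz(p,k['xy'],.0125)).round(1))
a=p['image'][150:290,230:430,::-1]
p=env.capture('wrist');w=p['image'][:,:,::-1]
b=cv2.resize(a,(560,392));c=cv2.resize(w,(640,400))
cv2.imwrite('pics/b1.png',c);cv2.imwrite('pics/b2.png',b)"
```

```text
t 6.35 tcp dock [-68.6 -10.5] z 0.0096 yaw 1.967 F [-0.1  0.1 -0.5]
rail score 0.63 wh [113.1  25.7] mid [-86.5 -86.9] tilt 31.2 post_end [-47.6 -22.7] tail [-125.3 -151. ]
rail_mid 0.8 [-81.2 -72.6]
rail_tail_end 0.81 [-121.8 -138. ]
rail_mid 0.94 [-78.6 -70.6]
rail_post_end 0.84 [-33.5  -4.6]
rail_tail_end 0.63 [-114.8 -136.2]
```

View pics/b1.png

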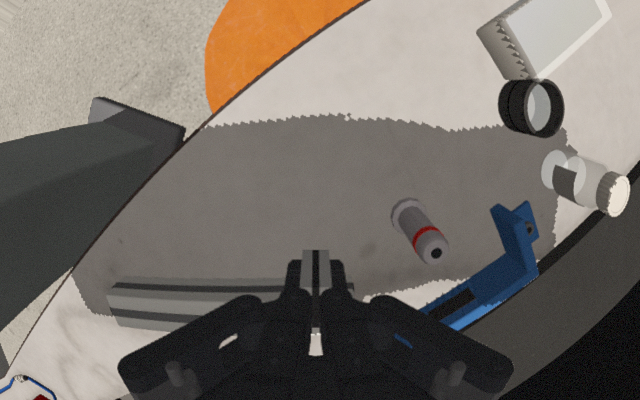

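The fingers are at the rail's front face near its post end. The rail is tilted about 32°, with its post end already level with or past the post. Next I'll retract and check the free space around the tail.

Emit:
move_arm(
  motion=[
    [0,-0.004,0.009,0,0],
    [0,0,0,0.06,0],
    [0,0,0,0.06,0],
    [0,0,0.0,0.02,0],
  ],
)

```text
time: 7.25
tcp_pos: [0.5205, 0.3119, 0.1548]
tool_rot: [0.002, 0.553, 0.833, 0.004]
contact_force: [-0.2, -0.3, -1.1]
width: -0.0001
gripper_force: 0.0
```

```bash
python3 -c "
from h import *
look('c')
Q=[]
for c in ('top','side'):
    p=env.capture(c);P=pts(p).reshape(-1,3);Q.append(P[p['depth'].reshape(-1)>0])
P=np.vstack(Q)
print('rows x .30.. cols y .06.. step .02')
for i in range(11):
    r=[]
    for j in range(11):
        m=(abs(P[:,0]-.3-.02*i)<.01)&(abs(P[:,1]-.06-.02*j)<.01)
        r.append('%4d'%(100*np.percentile(P[m,2],95)) if m.sum()>1 else '   .')
    print('%.2f'%(.3+.02*i),' '.join(r))
print(((n*-130+t*-159)/1000+O))
"
```

```text
t 7.35 tcp dock [-77.5  -2.5] z 0.1535 yaw 1.969 F [-0.1  0.7 -0.7]
rail score 0.78 wh [103.8  26.2] mid [-88.8 -90.9] tilt 31.8 post_end [-49.2 -27.2] tail [-128.4 -154.6]
rail_mid 0.67 [-80.3 -71.2]
rail_post_end 0.61 [-113.2  164.2]
rail_tail_end 0.95 [-117.7 -138.4]
rows x .30.. cols y .06.. step .02
0.30    0    0    0    0  -74  -74  -74  -74   67   66  -74
0.32  -74    0    0    0    0    0  -74   66   67   66   65
0.34  -74  -74    0    0    0    0    0   66   66   66   65
0.36    0    0    0    0    0    0    0   66   65   65   65
0.38   12   12    0    0    0    0   65   65   65   65   64
0.40   10   12   13    0    0    0   65   65   64   64   64
0.42   10   13   13    0    0    0    0   64   64   63   63
0.44   10   14   10    9    0    0    0   63   63   63   62
0.46   16   16    9    9    .    0    0    0   62   62   62
0.48   16   16    9    9    .    .    0    0    0   61   61
0.50    .    .    .    .    .    .    0    0    2   60   60
[0.39210561 0.20762907]
```

Emit:
move_arm(
  motion=[
    [0,-0.043,-0.035,0,0.028],
    [0,-0.043,-0.035,0,0.028],
    [0,-0.0425,-0.0345,0,0],
    [0,0,0,0,0],
    [0,0,0,-0.055,0],
    [0,0,0,-0.055,0],
    [0,0,0,-0.025,0],
    [0,0,0,-0.01,0],
    [0,0,0,0,0],
  ],
)

```text
time: 8.72
tcp_pos: [0.3903, 0.2054, 0.0042]
tool_rot: [-0.0, 0.53, 0.848, -0.001]
contact_force: [-0.1, 0.0, -0.3]
width: 0.0001
gripper_force: 0.0
```

```bash
python3 -c "
from h import *
look('d')
p=env.capture('wrist');cv2.imwrite('pics/d1.png',p['image'][:,:,::-1])
"
```

```text
t 8.82 tcp dock [-129.7 -160.9] z 0.0055 yaw 2.024 F [-0.6 -0.2  0.8]
rail score 0.86 wh [149.3  25.8] mid [-76.6 -70.9] tilt 31.8 post_end [-37.1  -7.1] tail [-116.1 -134.6]
rail_mid 0.62 [-79.7 -72.1]
rail_post_end 0.95 [-38.4   0.3]
rail_tail_end 0.85 [-115.6 -141.2]
```

View pics/d1.png

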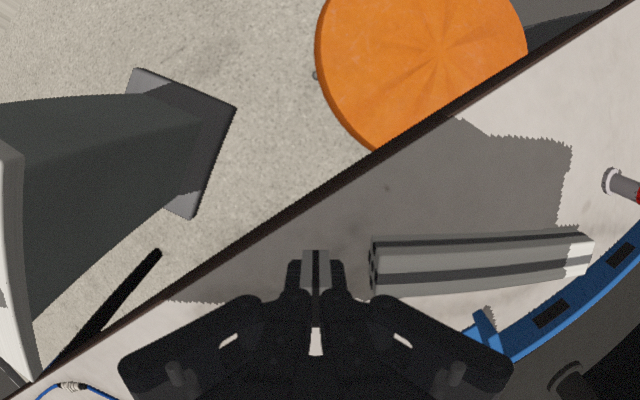

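The rail is fully visible, tilted 31.8°, with its tail about 15 mm ahead of the fingers. I'll push it along its axis.

Emit:
move_arm(
  motion=[
    [0,0.0044,0.0042,0.005,0],
    [0,0.0054,0.003,0,0],
    [0,0.0036,0.0017,0,0],
    [0,0.0045,0.0022,0,0],
    [0,0.0045,0.0022,0,0],
    [0,0.0045,0.0022,0,0],
    [0,0.0045,0.0022,0,0],
    [0,0.0045,0.0022,0,0],
    [0,0.0045,0.0022,0,0],
    [0,0.0045,0.0022,0,0],
    [0,0.0045,0.0022,0,0],
  ],
)

```text
time: 10.4
tcp_pos: [0.4399, 0.2319, 0.0097]
tool_rot: [0.0, 0.53, 0.848, -0.0]
contact_force: [-0.9, -0.0, -0.7]
width: -0.0
gripper_force: 0.5
```

```bash
python3 -c "
from h import *
look('e')
"
```

```text
t 10.5 tcp dock [-102.3 -112.2] z 0.0099 yaw 2.024 F [-0.3 -0.6  0.7]
rail score 0.69 wh [130.1  25.7] mid [-50.8 -29. ] tilt 31.4 post_end [-11.6  35. ] tail [-89.9 -93. ]
rail_mid 0.71 [-57.3 -39.6]
rail_post_end 0.84 [-16.2  30.1]
rail_tail_end 0.57 [ -97.1 -100.7]
```

Emit:
move_arm(
  motion=[
    [0,-0.009,-0.0044,0,0],
    [0,0,0,0.05,0],
    [0,0.01,0.023,0,0],
    [0,0.01,0.023,0,0],
    [0,0,0,-0.035,0],
    [0,0,0,-0.015,0],
    [0,0.0044,-0.009,0,0],
    [0,0.0016,-0.0044,0,0.05],
    [0,0.0016,-0.0044,0,0.05],
    [0,0.0016,-0.0044,0,0.05],
    [0,0.0016,-0.0044,0,0.05],
    [0,0.0016,-0.0044,0,0.05],
  ],
)

```text
time: 12.15
tcp_pos: [0.4637, 0.2416, 0.0109]
tool_rot: [0.0, 0.42, 0.907, 0.001]
contact_force: [-0.4, 0.5, 0.1]
width: 0.0001
gripper_force: 0.2
```

```bash
python3 -c "
from h import *
look('f')
"
```

```text
t 12.25 tcp dock [-87.6 -92. ] z 0.0108 yaw 2.272 F [-0.5  0.  -0.4]
rail score 0.74 wh [66.  25.8] mid [-33.2  -0.3] tilt 17.8 post_end [-10.3  71.1] tail [-56.  -71.7]
rail_mid 0.94 [-48.  -36.8]
rail_post_end 0.72 [-23.8  36. ]
rail_tail_end 0.47 [-25.   34.6]
```

Emit:
move_arm(
  motion=[
    [0,0.0021,-0.0025,0,0.031],
    [0,0.0021,-0.0025,0,0.031],
    [0,0.0021,-0.0025,0,0.031],
    [0,0,0,0,0],
    [0,-0.0057,0.0056,0,0],
    [0,0,0,0.06,0],
    [0,0.01,0.02,0.06,0],
  ],
)

```text
time: 13.28
tcp_pos: [0.4717, 0.2591, 0.1286]
tool_rot: [-0.001, 0.378, 0.926, -0.002]
contact_force: [1.2, 0.8, 0.4]
width: -0.0002
gripper_force: 0.0
```

```bash
python3 -c "
from h import *
look('g')
Q=[]
for c in ('top','side'):
    p=env.capture(c);P=pts(p).reshape(-1,3);Q.append(P[p['depth'].reshape(-1)>0])
P=np.vstack(Q)
for lo in (.40,.42,.44,.46,.48,.5,.52):
    for a,b in ((.02,.07),(.07,.1),(.1,.3)):
        m=(P[:,0]>lo)&(P[:,0]<lo+.02)&(P[:,1]>.05)&(P[:,1]<.2)&(P[:,2]>a)&(P[:,2]<b)
        print(lo,a,m.sum(),P[m][:,1].max().round(3) if m.any() else '',end=' | ')
    print()
"
```

```text
t 13.38 tcp dock [-87.5 -64.8] z 0.1357 yaw 2.368 F [0.7 0.7 0.7]
rail score 0.81 wh [39.5 25.6] mid [-30.7  13.8] tilt 11.5 post_end [-15.7  87.3] tail [-45.6 -59.7]
rail_mid 0.53 [-27.8 129.6]
rail_post_end 0.79 [-26.6  38. ]
rail_tail_end 0.67 [-112.6  159.7]
0.4 0.02 14 0.087 | 0.4 0.07 126 0.095 | 0.4 0.1 47 0.1 | 
0.42 0.02 68 0.127 | 0.42 0.07 249 0.126 | 0.42 0.1 76 0.094 | 
0.44 0.02 63 0.133 | 0.44 0.07 277 0.132 | 0.44 0.1 166 0.117 | 
0.46 0.02 1 0.122 | 0.46 0.07 88 0.12 | 0.46 0.1 85 0.11 | 
0.48 0.02 0  | 0.48 0.07 0  | 0.48 0.1 2 0.084 | 
0.5 0.02 0  | 0.5 0.07 0  | 0.5 0.1 0  | 
0.52 0.02 0  | 0.52 0.07 0  | 0.52 0.1 3 0.053 |
```

View pics/g.png

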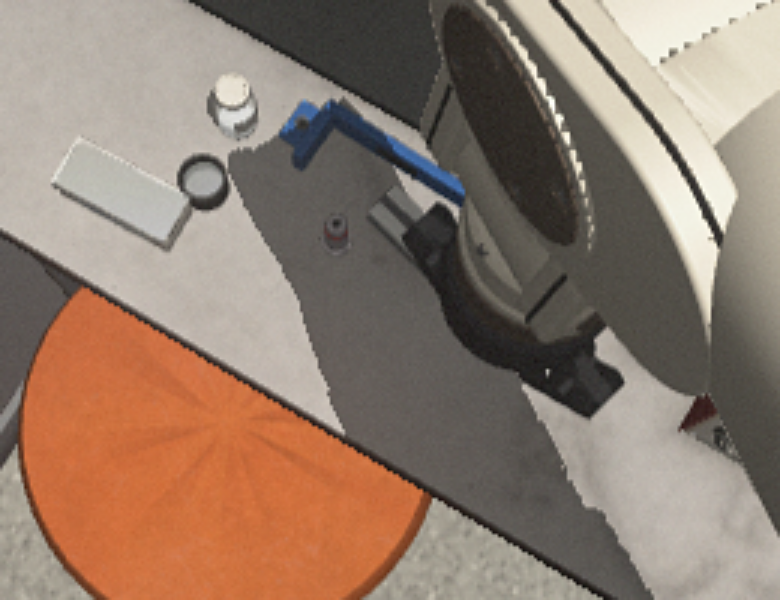

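Emit:
move_arm(
  motion=[
    [0,0,0,0.02,-0.1445],
    [0,0,0,0,-0.1445],
    [0,-0.004,-0.035,0,-0.1445],
    [0,-0.004,-0.0345,0,-0.1445],
    [0,0,0,0,0],
    [0,0,0,-0.055,0],
    [0,0,0,-0.02,0],
    [0,0,0,0,0],
  ],
)

```text
time: 14.62
tcp_pos: [0.463, 0.19, 0.0705]
tool_rot: [-0.002, 0.626, 0.78, -0.003]
contact_force: [0.8, -0.7, 0.6]
width: 0.0001
gripper_force: 0.0
```

```bash
python3 -c "
from h import *
look('i')
p=env.capture('wrist');cv2.imwrite('pics/i1.png',p['image'][:,:,::-1])
"
```

```text
t 14.72 tcp dock [ -59.1 -133.8] z 0.0732 yaw 1.79 F [0.5 0.9 0.8]
rail score 0.77 wh [149.2  25.6] mid [-42.7 -40.5] tilt 12.4 post_end [-26.6  32.8] tail [ -58.8 -113.7]
rail_mid 0.75 [-40.6 -38.9]
rail_post_end 0.67 [-22.7  39.7]
rail_tail_end 0.81 [ -57.7 -113.4]
```

View pics/i1.png

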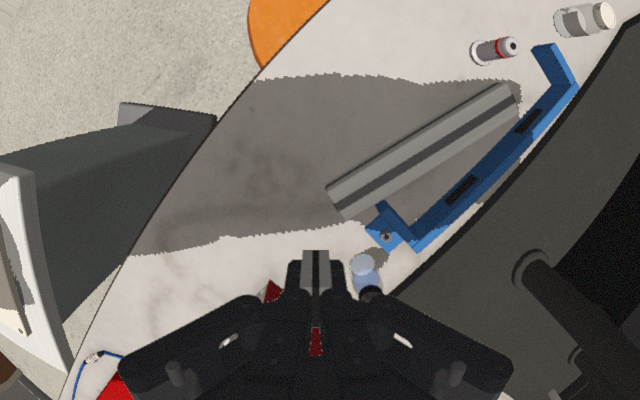

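Emit:
move_arm(
  motion=[
    [0,-0.0034,0.0005,0,0],
    [0,0,0,-0.03,0],
    [0,0,0,-0.02,0],
    [0,0,0,-0.01,0],
    [0,0,0,0,0],
  ],
)

```text
time: 15.55
tcp_pos: [0.4616, 0.1908, 0.013]
tool_rot: [-0.0, 0.626, 0.78, -0.0]
contact_force: [-0.1, 0.1, -0.2]
width: -0.0
gripper_force: 0.0
```

Emit:
move_arm(
  motion=[
    [0,0.0032,0.0032,0,0],
    [0,0.0032,0.0032,0,0],
    [0,0.0032,0.0032,0,0],
    [0,0.0032,0.0032,0,0],
    [0,0.0032,0.0032,0,0],
  ],
)

```text
time: 16.18
tcp_pos: [0.4779, 0.2068, 0.0135]
tool_rot: [0.0, 0.626, 0.78, -0.0]
contact_force: [-1.6, -2.2, 4.4]
width: -0.0001
gripper_force: 2.6
```

```bash
python3 -c "
from h import *
look('j')
"
```

```text
t 16.27 tcp dock [ -56.9 -112.9] z 0.0135 yaw 1.789 F [-2.8 -1.7  3.6]
rail score 0.72 wh [148.5  25.8] mid [-40.1 -25.8] tilt 12.1 post_end [-24.4  47.6] tail [-55.9 -99.1]
rail_mid 0.89 [-41.  -31.3]
rail_post_end 0.79 [-22.1  50.5]
rail_tail_end 0.76 [ -58.7 -106.9]
```

Emit:
move_arm(
  motion=[
    [0,0.0032,0.0032,0,0],
    [0,0.0032,0.0032,0,0],
  ],
)

```text
time: 16.68
tcp_pos: [0.4845, 0.2136, 0.0131]
tool_rot: [-0.0, 0.626, 0.78, -0.0]
contact_force: [-0.8, -1.8, 0.5]
width: 0.0
gripper_force: 1.0
```

Emit:
move_arm(
  motion=[
    [0,0.0022,0.0039,0,0],
    [0,0.0022,0.0039,0,0],
    [0,0.0022,0.0039,0,0],
  ],
)

```text
time: 17.05
tcp_pos: [0.4911, 0.2254, 0.0132]
tool_rot: [-0.0, 0.626, 0.78, -0.0]
contact_force: [-1.3, -1.0, 0.4]
width: -0.0
gripper_force: 0.9
```

```bash
python3 -c "
from h import *
look('k')
"
```

```text
t 17.15 tcp dock [-55.9 -90.4] z 0.0133 yaw 1.789 F [-0.7 -0.4  0.7]
rail score 0.81 wh [148.5  26.4] mid [-37.3  -3.1] tilt 13.5 post_end [-19.8  69.8] tail [-54.8 -76. ]
rail_mid 0.61 [-22.1  70.3]
rail_post_end 0.62 [-21.3  80.6]
rail_tail_end 0.82 [-63.6 -80.3]
```

Emit:
move_arm(
  motion=[
    [0,-0.0058,-0.0056,0,0],
    [0,0,0,0.055,0],
    [0,0,0,0,0.1375],
    [0,0.0035,0.0268,0,0.1375],
    [0,0.0035,0.0268,0,0.1375],
    [0,0,0,0,0.1375],
    [0,0,0,-0.035,0],
    [0,0,0,-0.021,0],
    [0,0.0057,-0.006,0,0],
    [0,0.0024,-0.0034,0,0.047],
    [0,0.0024,-0.0034,0,0.047],
    [0,0.0024,-0.0034,0,0.047],
  ],
)

```text
time: 18.8
tcp_pos: [0.5059, 0.2565, 0.0135]
tool_rot: [0.0, 0.324, 0.946, 0.001]
contact_force: [-0.7, -0.1, -0.6]
width: -0.0
gripper_force: 0.3
```

```bash
python3 -c "
from h import *
look('l')
p=env.capture('wrist');cv2.imwrite('pics/l1.png',p['image'][:,:,::-1])
"
```

```text
t 18.9 tcp dock [-59.8 -56.6] z 0.0136 yaw 2.479 F [-0.7  0.   0.1]
rail score 0.59 wh [57.7 24.4] mid [-27.3  41.3] tilt 5.3 post_end [-20.3 115.9] tail [-34.2 -33.4]
rail_mid 0.85 [-36.1  -4.9]
rail_post_end 0.79 [-22.1  73.9]
rail_tail_end 0.48 [-75.   38.4]
```

View pics/l1.png

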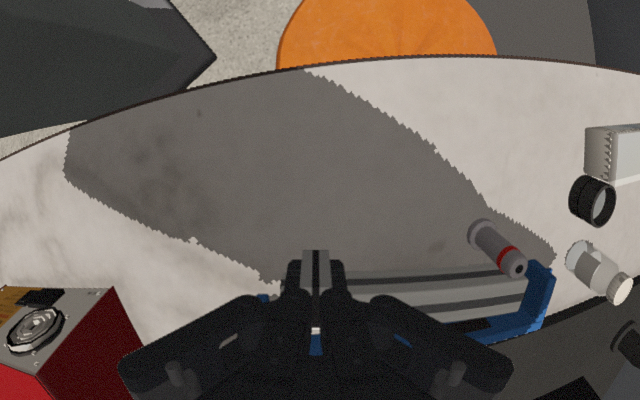

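The rail is inside the bay behind the post with about 5° of tilt left. I'll finish the swing, then move to the middle and push it towards the wall.

Emit:
move_arm(
  motion=[
    [0,0.0024,-0.0034,0,0.047],
    [0,0.0024,-0.0034,0,0.047],
    [0,-0.0068,0.0043,0,0],
    [0,0.0155,0.024,0,0],
    [0,0.0155,0.024,0,0],
    [0,0,0,0,0],
    [0,0.0042,-0.0027,0,0],
    [0,0.0042,-0.0027,0,0],
    [0,0.0034,-0.0021,0,0],
    [0,0.0034,-0.0021,0,0],
  ],
)

```text
time: 20.35
tcp_pos: [0.5491, 0.2922, 0.0121]
tool_rot: [-0.0, 0.28, 0.96, -0.0]
contact_force: [-0.7, 0.5, -1.6]
width: -0.0002
gripper_force: 0.6
```

```bash
python3 -c "
from h import *
look('m')
"
```

```text
t 20.45 tcp dock [-42.2  -3.2] z 0.0122 yaw 2.573 F [ 0.6 -0.7 -0.1]
rail_tail_end 0.67 [-23.6 -78.8]
```

Emit:
move_arm(
  motion=[
    [0,0.0017,-0.0011,0,0],
    [0,0.0017,-0.0011,0,0],
    [0,0,0,0,0],
  ],
)

```text
time: 20.98
tcp_pos: [0.5527, 0.2907, 0.0124]
tool_rot: [0.0, 0.28, 0.96, 0.0]
contact_force: [-0.8, 0.7, 1.3]
width: 0.0001
gripper_force: 0.8
```

Emit:
move_arm(
  motion=[
    [0,0.0013,-0.0008,0,0],
    [0,0,0,0,0],
  ],
)

```text
time: 21.22
tcp_pos: [0.5541, 0.2899, 0.0124]
tool_rot: [0.0, 0.28, 0.96, 0.0]
contact_force: [-1.5, 0.3, 0.6]
width: 0.0002
gripper_force: 0.9
```

Emit:
move_arm(
  motion=[
    [0,0.0013,-0.0008,0,0],
    [0,0,0,0,0],
  ],
)

```text
time: 21.48
tcp_pos: [0.5554, 0.289, 0.0123]
tool_rot: [0.0, 0.28, 0.96, 0.0]
contact_force: [-2.5, 1.1, 1.6]
width: 0.0002
gripper_force: 0.9
```

Emit:
move_arm(
  motion=[
    [0,0.001,-0.0006,0,0],
    [0,0,0,0,0],
  ],
)

```text
time: 21.72
tcp_pos: [0.5559, 0.2887, 0.0123]
tool_rot: [-0.0, 0.28, 0.96, 0.0]
contact_force: [-4.0, 1.9, 2.9]
width: 0.0003
gripper_force: 2.1
```

Emit:
move_arm(
  motion=[
    [0,-0.0085,0.0054,0,0],
    [0,0,0,0.06,0],
    [0,0,0,0.06,0],
    [0,-0.05,-0.025,0,0],
    [0,-0.05,-0.03,0,0],
    [0,-0.05,-0.03,0,0],
    [0,0,0,0,0],
  ],
)

```text
time: 22.6
tcp_pos: [0.3915, 0.2049, 0.1305]
tool_rot: [-0.002, 0.28, 0.96, -0.003]
contact_force: [0.9, 0.5, 1.0]
width: -0.0002
gripper_force: 0.0
```

```bash
python3 -c "
from h import *
look('n')
"
```

```text
t 22.7 tcp dock [-125.5 -155. ] z 0.1327 yaw 2.574 F [-0.7  0.2 -1. ]
rail_mid 0.63 [-11.   -0.4]
rail_post_end 0.66 [-16.1  73.8]
rail_tail_end 0.73 [-13.2 -80.6]
```

View pics/n.png

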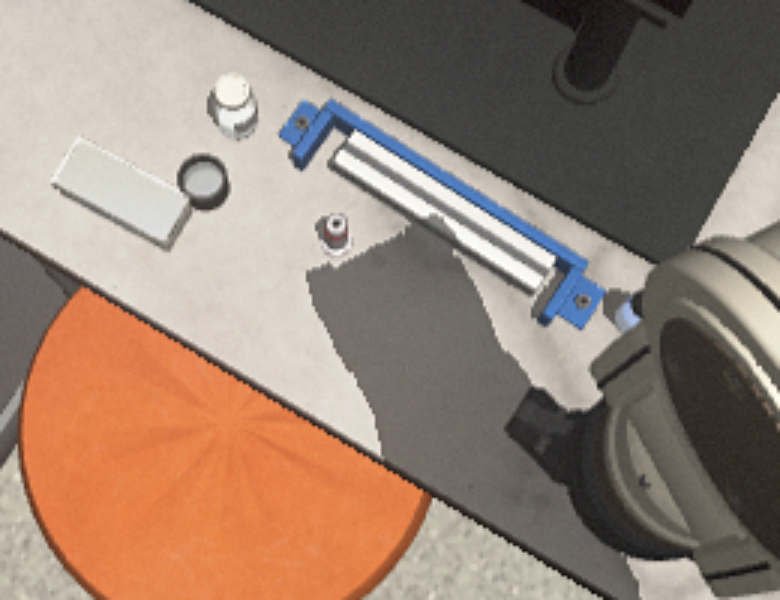

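The rail lies flat along the back wall from (317,155) to (384,205), and everything around it is where it started. I'll check the end gaps by depth before signing off.

```bash
python3 -c "
from h import *
p=env.capture('top');P=pts(p).reshape(-1,3);im=p['image'].reshape(-1,3).astype(int)
d=np.stack([(P[:,:2]-O)@n,(P[:,:2]-O)@t],1)*1000
blue=im[:,2]-im[:,0]>40
m=(abs(d[:,1])<84)&(d[:,0]>-45)&(d[:,0]<3)&(P[:,2]>.016)&(P[:,2]<.035)&~blue
r=cv2.minAreaRect(d[m].astype(np.float32));print(r,m.sum())
for lo in range(-80,80,20):
    k=m&(d[:,1]>lo)&(d[:,1]<lo+20)
    kb=blue&(d[:,1]>lo)&(d[:,1]<lo+20)&(P[:,2]>.016)&(abs(d[:,0])<15)
    print(lo,k.sum(),np.percentile(d[k,0],[3,50,97]).round(1) if k.any() else '', np.percentile(d[kb,0],[3,50,97]).round(1))
"
```

```text
((-11.310680389404297, -0.5859451293945312), (166.78643798828125, 26.53362464904785), 89.96371459960938) 1128
-80 139 [-23.7 -12.9   0. ] [0.8 4.4 8.1]
-60 152 [-23.6 -12.3   0.2] [1.  4.2 7.6]
-40 149 [-23.9 -12.5  -0. ] [1.  4.2 7.9]
-20 152 [-23.9 -12.3   0.4] [1.2 4.1 8.1]
0 148 [-23.7 -12.3   0.4] [1.6 4.  7.8]
20 148 [-23.6 -12.4   0.6] [1.4 4.5 8.3]
40 147 [-23.3 -12.2   0.3] [1.5 4.2 7.7]
60 89 [-23.3 -11.1   1.1] [1.7 4.3 8.7]
```

Flush along the full length, so I'm handing it in.

```bash
python3 -c "
from h import *
print(env.sign_off())"
```

```text
the job is handed in; nothing more can be done
None
```

The profile lies inside the bay, flush along the back wall to within about 1 mm by depth, and nothing near the bay looked moved. I handed the job in at about 23 s; no verdict came back.

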